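Make up two sample-collection kits

ROBOT

A 6-joint arm with a two-finger parallel gripper is mounted at the origin on the work surface. World frame = base frame: x ahead of the robot, y to its left, z up, the work surface at z = 0. Lengths are in mm, angles in rad, forces in N, time in s.
With the tool pointing down it reaches from about 400 to 825 mm from the base axis. Payload 7 kg.
Tool frame: the origin (TCP) lies at the very end of the fingers, on their centre line; the grasp point (between the pads) lies 19 mm behind it; z points along the fingers, y is the line along which they close (so a half turn about z gives the same grasp; the last joint's range is limited). The gripper opens to 88 mm and grips with 3 to 60 N. Pads are 19 mm wide; open, the fingers measure 130 mm over their backs; the gripper's body (78 mm by 193 mm) begins 47 mm behind the grasp point.
Start: joints at [1.536, 0.359, 0.012, 0, -1.224, -0.288], TCP at [214.134, 640.111, 226.561] pointing down, gripper open.
Joint ranges: [-3.07, 3.07], [-1.43, 2.12], [-1.02, 1.25], [-3.03, 1.67], [-3.05, -0], [-3.03, 3.03]. Speed limits (rad/s): [2.39, 2.39, 3.01, 3.14, 3.14, 3.14].

INTERFACE

Orientations are given as a unit quaternion [x, y, z, w].
In Python, from plant import bot gives the robot as it stands. Calls block until the motion is done:
- bot.move_ptp(position, orientation): joint-space move of the TCP to a pose.
- bot.line_to(position, velocity=150, ori=None): straight line of the TCP; ori=None keeps the orientation; velocity is the mean speed in mm/s.
- bot.move_joints(angles): joint-space move.
- bot.move_gripper(opening, force=None): finger opening in mm; force is the grip in N (None keeps the last); returns when the fingers have stopped.
- bot.pause(seconds).
- bot.solve_ik(position, orientation): joint angles nearest the present ones, or None.
- bot.read_state(): the state.
- bot.camera(name): name is "side" or "top"; returns the picture (420x560x3 uint8, red, green, blue); there is no depth.
- bot.get_calibration(name): a dict with "fx", "fy", "cx", "cy" (pixels), "view" (4x4, takes a point from world to camera coordinates). Camera axes: x right, y up, looking along -z (the intrinsics and any distortion apply to the point x, -y, -z); pixel columns grow to the right and rows downward; lengths in mm; the calibration is good to about 2 mm. A picture is of the moment at which its call begins. get_calibration takes no time and is no camera call.
A pose or a line that the arm cannot do raises bot.Unreachable and nothing moves.
- bot.close_job(): hands the job in; it is judged then, once.
The state is a dict: "t": time; "joint_pos": joint angles; "qvel": joint speeds; "tau": joint torques, N m; "tcp_pos": TCP position; "eef_rot": TCP orientation; "contact_force": force on the tool from outside, world axes, zero at the start; "moment": the same for the moment, N m; "width": finger opening in mm; "finger_force": force on a finger pad.
Only numpy, scipy, OpenCV 4.12 (cv2) and the standard library are available. Lean on these libraries where they do the work, as an engineer would, in place of code of your own. Each camera call takes 0.05 s, during which the arm holds its last target. There are 200 camera calls.

TASK

Make up the two sample-collection kits from the stock standing on the bench: the fixative bottle, the slide mailer and one sample tube go in the tray with three compartments, the specimen jar and the other sample tube in the tray with two. Stand each thing upright in a compartment of its own, the bottle and the jar in the wide ones; set things down rather than dropping them and tip nothing over. Leave the tube rack and the rotor bucket where they stand.

Things in the scene. Friction and masses are not known exactly. Their poses are not given: they have to be found in the camera images.
- tray_three: long grey plastic kit tray, loose, 0.4 kg, 82 (its x) by 186 mm (its y), 22 mm high, open on top; floor, walls and partitions 4 mm thick, 5 mm rim. Three compartments in a row along y, each 74 mm long in x and centred at x = 0: a wide one (74 mm in y) centred at y = -52 mm, two narrow ones (48 mm in y) centred at y = +13 and +65 mm. Origin: centre of its underside, z up.
- tray_two: short grey plastic kit tray, loose, 0.4 kg, 82 (its x) by 134 mm (its y), 22 mm high, open on top; floor, walls and partition 4 mm thick, 5 mm rim. Two compartments along y, each 74 mm long in x and centred at x = 0: a wide one (74 mm in y) centred at y = -26 mm, a narrow one (48 mm in y) centred at y = +39 mm. Origin: centre of its underside, z up.
- bottle: fixative bottle: off-white round plastic bottle with a narrow neck, 92 mm tall, about 110 g; straight body 54 mm across up to 58 mm, then sloping shoulders to a small white cap 28 mm across from 74 to 92 mm up. Fits only a wide compartment. Origin: centre of its underside, z up.
- jar: specimen jar: squat round pot 66 mm tall, about 90 g; frosted body 56 mm across, wide ribbed white screw lid 60 mm across from 51 to 66 mm up. Fits only a wide compartment. Origin: centre of its underside, z up.
- mailer: slide mailer: upright rectangular plastic box for ten microscope slides with a white snap cap, the only rectangular stock item, 86 mm tall, about 85 g; body 44 mm (its x) by 30 mm (its y), cap 46 by 32 mm from 68 to 86 mm up. Stands on end; fits a narrow compartment best with its x along the tray's x. Origin: centre of its underside, z up.
- tube_a: 30 ml sample tube, one of two exactly alike (either may go in either kit): slim, round, flat-bottomed and standing upright by itself, frosted body 27 mm across with a ribbed white screw cap 29 mm across from 73 to 93 mm up; 93 mm tall, about 40 g. Origin: centre of its underside, z up.
- tube_b: 30 ml sample tube, one of two exactly alike (either may go in either kit): slim, round, flat-bottomed and standing upright by itself, frosted body 27 mm across with a ribbed white screw cap 29 mm across from 73 to 93 mm up; 93 mm tall, about 40 g. Origin: centre of its underside, z up.
- tube_rack: bystander: dark blue tube rack 130 mm (x) by 82 mm (y) full of tubes with yellow and teal caps, 118 mm tall in all, loose, 0.6 kg, at the left edge of the work. Origin: centre of its underside.
- rotor_bucket: bystander: metal centrifuge bucket, a cluster of four steel cups with a pivot on each side, about 74 by 88 mm and 95 mm tall, loose, 0.75 kg, at the right edge of the work. Origin: centre of its underside.
Things that resemble listed ones, but are neither listed nor needed, are in the scene too. Leave any blue or orange look-alike of the tube_a alone.

How it is judged:
By the outcome, as a careful person would: the job done as asked, in the order asked, and still so for the second after the job is handed in, with the robot touching nothing.
It also fails if it takes over 136 s, if anything falls off the work surface, if the arm or the gripper's body presses on something with over 40 N, if the wrist force passes 120 N, or if a joint passes its speed limit or range.

## Working session

There is one attempt and no reset: what is moved stays moved. The work goes in short steps, each a Python script; the robot and the scene stay as the last script left them, time stands still between calls to the robot, and variables do not carry over. Pictures are saved under pics/ and viewed, at most 14 in all, crops included, and the job is handed in when it is done.

```bash
ls; mkdir -p pics; python3 - <<'E'
from plant import bot
import cv2
for n in("top","side"):
    cv2.imwrite(f"pics/{n}0.png",bot.camera(n)[:,:,::-1]); c=bot.get_calibration(n); print(n,c)
print(bot.read_state()["t"],bot.read_state()["eef_rot"])
E
```

```text
pics
top {'fx': 486.47875691946643, 'fy': 486.47875691946643, 'cx': 292.2373509011961, 'cy': 214.38131681865764, 'view': array([[ 2.27439631e-03, -9.99994800e-01,  2.28638116e-03,
        -2.17626979e+01],
       [ 9.95526383e-01,  2.48018635e-03,  9.44514083e-02,
        -5.08062509e+02],
       [-9.44565877e-02,  2.06133283e-03,  9.95526847e-01,
        -1.24001398e+03],
       [ 0.00000000e+00,  0.00000000e+00,  0.00000000e+00,
         1.00000000e+00]])}
side {'fx': 457.0512549223283, 'fy': 457.0512549223283, 'cx': 278.321820532815, 'cy': 215.14252724403337, 'view': array([[ 6.86955737e-01, -7.26684284e-01, -4.66547930e-03,
        -3.42010043e+02],
       [ 4.94982153e-01,  4.63201194e-01,  7.35144422e-01,
        -2.88499743e+02],
       [-5.32056843e-01, -5.07321007e-01,  6.77894470e-01,
        -9.09058964e+02],
       [ 0.00000000e+00,  0.00000000e+00,  0.00000000e+00,
         1.00000000e+00]])}
0.1 [ 9.86995407e-01 -1.60746720e-01 -4.34814001e-05  7.45567254e-04]
```

View pics/top0.png

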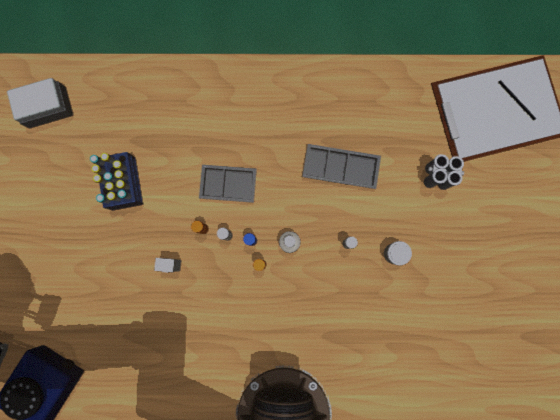

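View pics/side0.png

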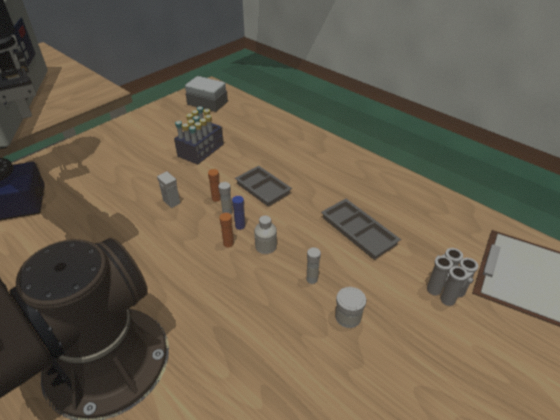

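Top view: rack (118,180), rotor bucket (445,172), tray_two (228,184), tray_three (341,167), mailer (166,265), white tubes (223,233) and (351,242), bottle (289,241), jar (399,253); orange and blue look-alikes sit beside the left tube.

```bash
cat > h.py <<'E'
import numpy as np, cv2
from plant import bot
def ray(n,u,v):
    c=bot.get_calibration(n); V=np.array(c["view"]); R,t=V[:3,:3],V[:3,3]
    d=R.T@np.array([(u-c["cx"])/c["fx"],-(v-c["cy"])/c["fy"],-1.]); return -R.T@t,d
def plane(n,u,v,z):
    o,d=ray(n,u,v); return (o+d*(z-o[2])/d[2])
def px(n,p):
    c=bot.get_calibration(n); V=np.array(c["view"]); q=V[:3,:3]@np.array(p,float)+V[:3,3]
    return np.array([c["cx"]+c["fx"]*q[0]/-q[2], c["cy"]+c["fy"]*-q[1]/-q[2]])
def blobs(im,lo,hi,amin=25):
    m=cv2.inRange(cv2.cvtColor(im,cv2.COLOR_RGB2HSV),lo,hi)
    cs,_=cv2.findContours(m,cv2.RETR_EXTERNAL,cv2.CHAIN_APPROX_NONE)
    return [c for c in cs if cv2.contourArea(c)>amin]
E
python3 - <<'E'
from h import *
im=cv2.imread("pics/top0.png")[:,:,::-1].copy(); 
for nm,lo,hi in(("white",(0,0,120),(179,60,255)),("grey",(0,0,30),(179,60,119))):
  for c in blobs(im,lo,hi):
    r=cv2.minAreaRect(c)
    if 100<r[0][0]<430 and 120<r[0][1]<300: print(nm,np.round(r[0],1),np.round(r[1],1),round(r[2],1),cv2.contourArea(c))
a=cv2.resize(im[135:215,180:400],None,fx=3.6,fy=3.6,interpolation=cv2.INTER_CUBIC)
b=cv2.resize(im[210:290,145:425],None,fx=2.8,fy=2.8,interpolation=cv2.INTER_CUBIC)[:, :792]
b=cv2.copyMakeBorder(b,0,0,0,max(0,792-b.shape[1]),0)
cv2.imwrite("pics/z.png",np.vstack([a,b])[:,:,::-1])
E
```

```text
white [163.6 265. ] [18.7 13.5] 5.2 216.5
white [399.5 252.5] [23. 23.] 90.0 417.0
white [351.3 242.3] [10.6 11.3] 45.0 89.5
white [289.5 242. ] [20. 19.] 90.0 302.5
white [222.5 233.5] [11. 11.] 90.0 92.0
grey [176.5 264.5] [ 7. 11.] 0.0 55.0
grey [388.2 253.2] [20.   8.5] 87.1 37.5
grey [227.3 183. ] [54.6 33.9] 4.5 1751.5
grey [115.3 183.3] [35.3 26.6] 80.2 115.0
grey [100.4 165.3] [21.6  8.1] 82.9 47.5
grey [341.4 166. ] [74.4 33.6] 9.2 2385.0
```

View pics/z.png

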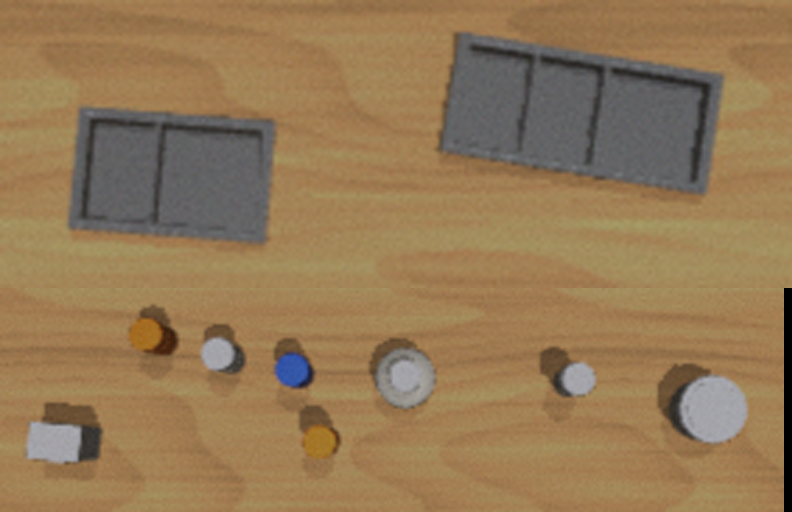

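```bash
cat >> h.py <<'E'
def rect_world(box,z):
    P=np.array([plane("top",*p,z)[:2] for p in box]); e=[P[1]-P[0],P[2]-P[1]]
    L=[np.linalg.norm(v) for v in e]; i=int(np.argmax(L)); d=e[i]/L[i]
    if d[1]<0: d=-d
    return P.mean(0),np.arctan2(d[1],d[0]),sorted(L)   # centre, direction of the long side
def detect(im):
    W={}; top={"jar":(399,252,66),"bottle":(289,242,62),"tube_l":(223,233,93),"tube_r":(351,242,93),"mailer":(164,265,86)}
    for c in blobs(im,(0,0,120),(179,60,255)):
        r=cv2.minAreaRect(c)
        for k,(u,v,z) in top.items():
            if np.hypot(r[0][0]-u,r[0][1]-v)<6: W[k]=(plane("top",*r[0],z)[:2],)if k!="mailer" else rect_world(cv2.boxPoints(r),z)
    for c in blobs(im,(0,0,30),(179,60,119),1000):
        r=cv2.minAreaRect(c)
        for k,u in(("two",228),("three",341)):
            if abs(r[0][0]-u)<8: W[k]=rect_world(cv2.boxPoints(r),20)
    return W
def comp(W,k,y):
    c,a,_=W[k]; return c+y*np.array([np.cos(a),np.sin(a)])
E
python3 - <<'E'
from h import *
im=cv2.imread("pics/top0.png")[:,:,::-1].copy(); W=detect(im)
for k,v in W.items(): print(k,np.round(v[0],1),*(x if np.isscalar(x) else np.round(x,1) for x in v[1:]))
print("cap bottle",plane("top",289.3,240.7,92))
s=cv2.imread("pics/side0.png"); s=cv2.resize(s,None,fx=2,fy=2)
def dot(p,col): u=px("side",p)*2+.5; cv2.circle(s,tuple(int(round(x)) for x in u),2,col,-1)
for k,h in(("jar",66),("bottle",92),("tube_l",93),("tube_r",93),("mailer",86)):
    dot([*W[k][0],h],(0,0,255)); dot([*W[k][0],0],(255,0,255))
for k,ys in(("three",(-52,13,65)),("two",(-26,39))):
    for y in ys: dot([*comp(W,k,y),4],(0,255,0))
    c,a,_=W[k]; L=93 if k=="three" else 67; d=np.array([np.cos(a),np.sin(a)]); n=np.array([-d[1],d[0]])
    for i in(-1,1):
        for j in(-1,1): dot([*(c+i*L*d+j*41*n),22],(0,255,255))
cv2.imwrite("pics/s1.png",s[300:700,280:900])
E
```

```text
mailer [377.1 293.8] 1.4829338337093334 [32.7 46. ]
jar [ 409.3 -288.3]
tube_r [ 433.5 -164.8]
bottle [435.  -13.8]
tube_l [454.2 150.1]
two [590.9 150. ] 1.4936851318430855 [ 89.8 143.9]
three [ 636.9 -149.6] 1.4098512103546768 [ 89.9 196.4]
cap bottle [436.9962528  -13.37494563  92.        ]
```

View pics/s1.png

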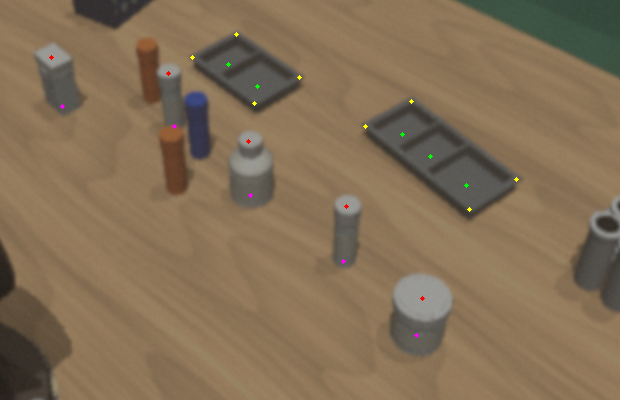

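The projected points sit on the right objects and compartments in the side view (all within about 2 mm). Now the plan, IK-checked first.

```bash
cat >> h.py <<'E'
import json
W0={"mailer":((377.1,293.8),1.4829),"jar":((409.3,-288.3),),"tube_r":((433.5,-164.8),),"bottle":((436,-13.6),),"tube_l":((454.2,150.1),),
    "two":(np.array([590.9,150.]),1.4937,0),"three":(np.array([636.9,-149.6]),1.40985,0)}
#        tray, y, TCP height on object, width, pre-open
PLAN={"bottle":("three",-52,32,54,84),"mailer":("three",13,32,44,74),"tube_r":("three",65,33,27,56),
      "jar":("two",-26,40,60,86),"tube_l":("two",39,33,27,56)}
def quat(phi): p=(phi+np.pi/2)/2; return [np.cos(p),np.sin(p),0,0]
def poses(k):
    tr,y,h,w,o=PLAN[k]; b=comp(W0,tr,y); a=np.array(W0[k][0]); fb=W0[tr][1]-np.pi/2
    best=None; j0=np.array(bot.read_state()["joint_pos"])
    for i in(0,1,-1):
        for m in(0,1,-1):
            f1=(W0[k][1] if k=="mailer" else fb)+i*np.pi; f2=fb+m*np.pi
            if k!="mailer" and i!=m: continue
            js=[bot.solve_ik([*p,z],quat(f)) for p,f in((a,f1),(b,f2)) for z in(200,h)]
            if any(j is None for j in js): continue
            c=np.abs(np.array(js[0])-j0).max()+np.abs(np.array(js[2])-js[0]).max()
            if best is None or c<best[0]-1e-6: best=(c,a,b,quat(f1),quat(f2))
    return best
def st(msg):
    s=bot.read_state(); print(msg,"t",round(s["t"],1),"tcp",np.round(s["tcp_pos"],1),"w",round(s["width"],1),"F",np.round(s["contact_force"],1),"ff",np.round(s["finger_force"],1))
    return s
def pick(k,force=15):
    c,a,b,q1,q2=poses(k); h,w,o=PLAN[k][2:]
    bot.move_ptp([*a,200],q1); bot.move_gripper(o); bot.line_to([*a,h],120)
    bot.move_gripper(w-12,force); st("gripped"); bot.line_to([*a,h+15],40); bot.line_to([*a,200],150); s=st("lifted")
    return s["width"]>w-5
def place(k):
    c,a,b,q1,q2=poses(k); h,w,o=PLAN[k][2:]
    bot.move_ptp([*b,200],q2); bot.line_to([*b,h+20],120); bot.line_to([*b,h+5],30); s0=st("near")
    for z in (4.5,4,3.5,3):
        bot.line_to([*b,h+z],10)
        if bot.read_state()["contact_force"][2]-s0["contact_force"][2]>1.5: break
    st("down"); bot.move_gripper(w+14); bot.line_to([*b,h+40],60); bot.line_to([*b,200],200); st("done")
E
python3 - <<'E'
from h import *
for k in PLAN:
    r=poses(k); print(k, None if r is None else [np.round(x,2) for x in r])
ok=pick("bottle"); print(ok)
if ok: place("bottle")
cv2.imwrite("pics/a1.png",cv2.resize(bot.camera("side")[120:320,100:500,::-1],None,fx=2,fy=2))
E
```

```text
bottle [np.float64(1.58), array([436. , -13.6]), array([ 628.57, -200.93]), array([-0.65,  0.76,  0.  ,  0.  ]), array([-0.65,  0.76,  0.  ,  0.  ])]
mailer [np.float64(1.68), array([377.1, 293.8]), array([ 638.98, -136.77]), array([-1.  ,  0.04,  0.  ,  0.  ]), array([-0.65,  0.76,  0.  ,  0.  ])]
tube_r [np.float64(1.87), array([ 433.5, -164.8]), array([647.32, -85.44]), array([-0.65,  0.76,  0.  ,  0.  ]), array([-0.65,  0.76,  0.  ,  0.  ])]
jar [np.float64(2.51), array([ 409.3, -288.3]), array([588.9 , 124.08]), array([-0.68,  0.73,  0.  ,  0.  ]), array([-0.68,  0.73,  0.  ,  0.  ])]
tube_l [np.float64(1.1), array([454.2, 150.1]), array([593.9 , 188.88]), array([-0.68,  0.73,  0.  ,  0.  ]), array([-0.68,  0.73,  0.  ,  0.  ])]
gripped t 5.0 tcp [436.1 -13.6  32.1] w 53.3 F [-0.8 -0.7  2. ] ff 15.0
lifted t 6.7 tcp [435.4 -13.7 199.1] w 53.5 F [ 0.9 -1.  -1.1] ff 15.0
True
near t 9.8 tcp [ 628.6 -201.    36.9] w 53.9 F [ 0.8 -0.8 -1.4] ff 15.0
down t 10.3 tcp [ 628.7 -201.    36.2] w 53.8 F [-0.5 -0.2  0.2] ff 15.0
done t 12.4 tcp [ 627.7 -200.7  198.5] w 67.8 F [-0.3  0.2 -0.1] ff 0.0
```

View pics/a1.png

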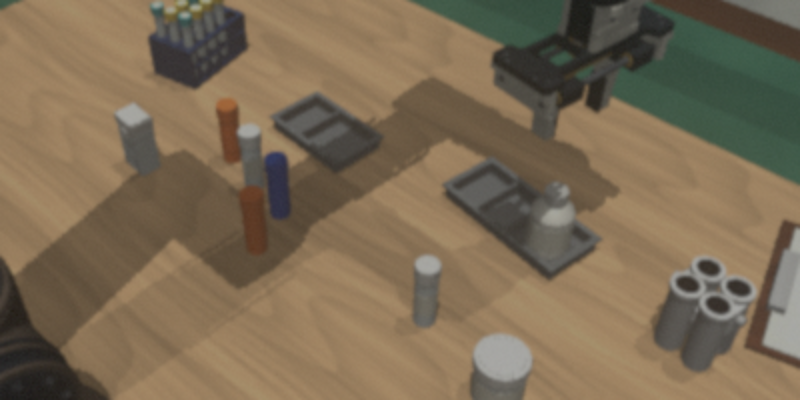

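The bottle stands upright in tray_three's wide compartment (550,220) and the tray has not moved. Next the mailer.

```bash
python3 - <<'E'
from h import *
if pick("mailer"):
    place("mailer")
    if pick("tube_r",10): place("tube_r")
cv2.imwrite("pics/a2.png",cv2.resize(bot.camera("side")[120:320,100:500,::-1],None,fx=2,fy=2))
E
```

```text
gripped t 16.9 tcp [377.1 293.8  32.1] w 46.2 F [-0.3 -0.6  1.6] ff 15.0
lifted t 18.6 tcp [376.7 293.3 199. ] w 45.8 F [ 0.6 -0.4 -1. ] ff 15.0
near t 22.5 tcp [ 639.  -136.8   36.8] w 46.3 F [ 0.7 -0.5 -1.1] ff 15.0
down t 23.2 tcp [ 639.1 -136.8   36.1] w 45.9 F [-2.3  0.9  5.4] ff 15.0
done t 25.3 tcp [ 638.2 -136.6  198.5] w 58.0 F [-0.3  0.3  0.1] ff 0.0
gripped t 28.5 tcp [ 433.6 -164.8   33.1] w 28.3 F [0.1 0.6 0.5] ff 10.0
lifted t 30.2 tcp [ 432.9 -164.7  199.1] w 28.2 F [-1.   0.8 -0.4] ff 10.0
near t 33.2 tcp [647.3 -85.4  37.8] w 27.9 F [ 0.8 -0.6  0. ] ff 10.0
down t 33.9 tcp [647.7 -85.5  37. ] w 28.2 F [-1.4  0.8  4.4] ff 10.0
done t 36.0 tcp [646.5 -85.3 198.5] w 41.3 F [ 0.2 -0.1 -0.5] ff 0.0
```

View pics/a2.png

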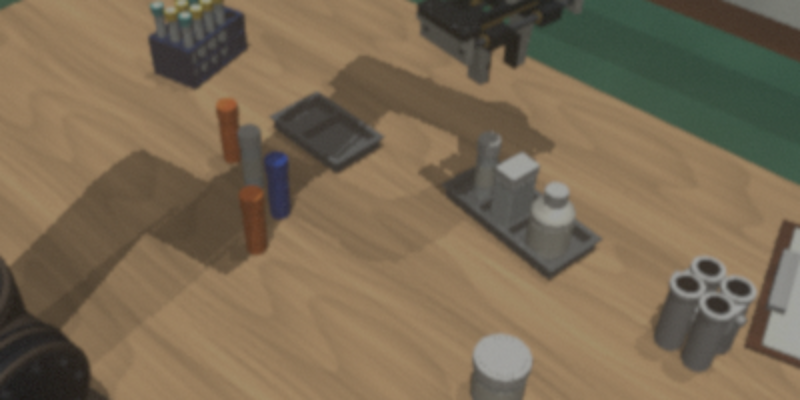

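Bottle (552,220), mailer (516,190) and tube (488,165) stand upright in tray_three. Next the jar and the left tube.

```bash
python3 - <<'E'
from h import *
if pick("jar"):
    place("jar")
    if pick("tube_l",10): place("tube_l")
bot.move_ptp([450,-60,300],bot.read_state()["eef_rot"])
cv2.imwrite("pics/a3.png",cv2.resize(bot.camera("side")[80:340,100:500,::-1],None,fx=2,fy=2))
cv2.imwrite("pics/t3.png",cv2.resize(bot.camera("top")[120:300,80:480,::-1],None,fx=2,fy=2))
E
```

```text
gripped t 40.1 tcp [ 409.4 -288.3   40.2] w 59.7 F [-1.   1.7  1.8] ff 15.0
lifted t 41.8 tcp [ 408.7 -288.   199. ] w 59.4 F [-0.3  0.2 -0.9] ff 15.0
near t 45.4 tcp [588.9 124.1  44.8] w 59.5 F [-0.4  0.2 -1.5] ff 15.0
down t 45.9 tcp [589.  124.1  44.2] w 59.4 F [ 0.  -0.   0.7] ff 15.0
done t 47.9 tcp [588.1 123.9 198.6] w 74.3 F [-0.2 -0.4 -0.1] ff 0.0
gripped t 51.2 tcp [454.3 150.1  33.1] w 27.8 F [-0.1 -1.   0.8] ff 10.0
lifted t 52.9 tcp [453.7 149.8 199. ] w 28.2 F [-1.2 -0.8 -0.8] ff 10.0
near t 55.6 tcp [593.9 188.9  37.9] w 28.6 F [ 0.7 -0.5 -0.6] ff 10.0
down t 56.3 tcp [594.2 189.   36.9] w 28.4 F [-0.7  0.1  5. ] ff 10.0
done t 58.4 tcp [593.1 188.6 198.5] w 41.0 F [ 0.4 -0.4 -1.7] ff 0.0
```

View pics/a3.png

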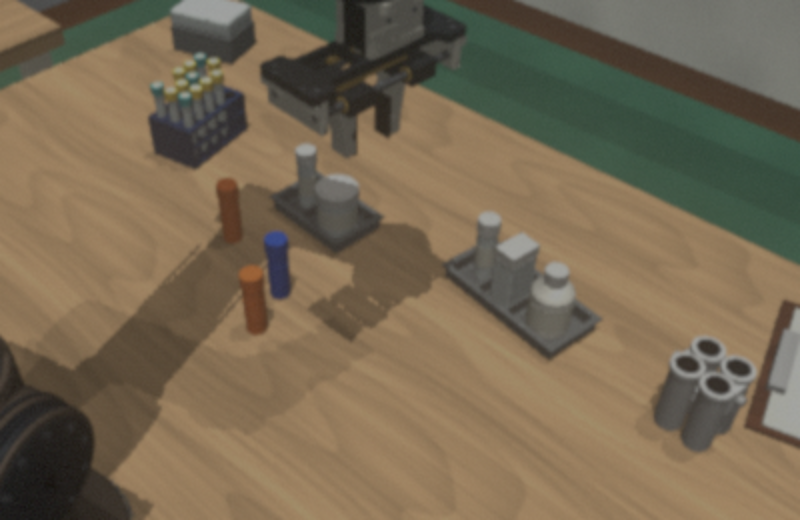

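View pics/t3.png

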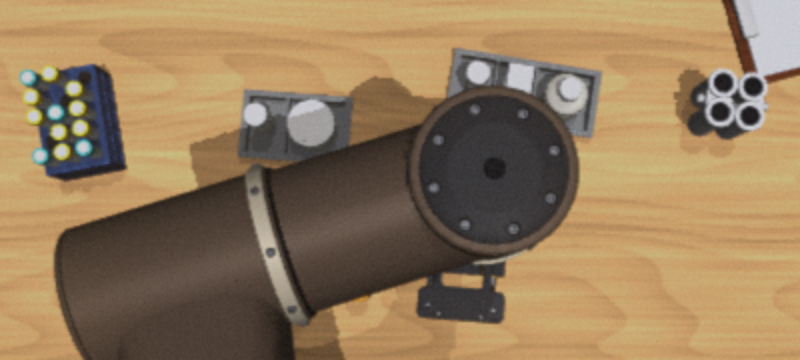

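Both views show all five items upright in their own compartments: tray_two has the tube (255,115) and jar (310,122), tray_three the tube, mailer and bottle (478–567, 75–92). The rack, bucket and look-alikes are where they were. Handing in.

```bash
python3 -c "
from plant import bot
print(bot.close_job())"
```

```text
the job is handed in; nothing more can be done
None
```

Both kits are made up and the job is handed in after about 60 of the 136 s: bottle, mailer and one tube stand upright in tray_three, jar and the other tube in tray_two, and the last pictures show the rack, bucket and look-alikes where they were.

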